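# Fit the adapter carrier under the fixture's stud head

### The job

Fit the adapter carrier that has the big oblong eye onto the fixture: tilt it so that the eye passes over the stud's wide round head, then level it so that it lies flat on the fixture's base plate, held captive under the head, and let go. Leave the other carrier, the one with the small round hole, where it is.

Things in the scene. Friction and masses are not known exactly. Their poses are not given: they have to be found in the camera images.
- carrier_tab (a point): Centre of the upright black grip tab on the loose carrier to fit, a 174 mm aluminium plate 4 mm thick, 180 g, lying flat on the bench. Tab 40 mm along x, 10 mm thick along y, top 54 mm above the plate's underside; this point 29 mm above it. Flat green circuit boards either side. Axes: -x runs from tab to eye end (at first roughly towards the robot), y across, z up.
- carrier_eye (a point): Centre of its oblong eye, 2 mm above the plate's underside, 90 mm along -x from the tab, same axes. A through opening 50 mm along x by 74 mm along y, corners cut 8 mm. Rim at the -x end 14 mm wide, side rims 13 mm (plate 100 mm wide here); tail 80 mm wide, ending 135 mm along +x from this point.
- stud (a point): Foot of the fixed stud's axis, on the base plate's top face, 12 mm above the bench. Stem 8 mm diameter; flat round head 54 mm diameter, 30 to 35 mm above this point, too wide for the eye if level: eye end some 30 degrees low, outer rim down past one side and in under the head, then level. Dark steel base 110 mm wide, from -60 to +170 mm along this point's x (away from the robot); z up.
- spare_tab (a point): Centre of the grip tab of the other carrier, to be left alone: same plate, boards, tab, axes and heights, but with only a 24 mm round hole in place of the oblong eye. The two carriers lie on either side of the fixture, either way about.
Not all that is in view belongs to the job. Leave any turquoise look-alike of the part that bears carrier_tab alone.

How it is judged:
By the outcome, as a careful person would: the job done as asked, in the order asked, and still so for the second after the job is handed in, with the robot touching nothing.
It also fails if it takes over 40 s, if anything falls off the work surface, if the arm or the gripper's body presses on something with over 40 N, if the wrist force passes 120 N, or if a joint passes its speed limit or range.

### The arm

A 7-joint arm with a two-finger parallel gripper is mounted at the origin on the work surface. World frame = base frame: x ahead of the robot, y to its left, z up, the work surface at z = 0. Lengths are in m, angles in rad, forces in N, time in s.
With the tool pointing down it reaches from about 0.4 to 0.9 m from the base axis. Payload 5.5 kg.
Tool frame: the origin (TCP) lies midway between the tips of the shut fingers; the grasp point (between the pads) lies 19 mm behind it (env.grasp_offset is the distance from the TCP to the grasp point, in m); z points along the fingers, y is the line along which they close (so a half turn about z gives the same grasp; the last joint's range is limited). The gripper opens to 85 mm and grips with 20 to 120 N. Pads are 22 mm wide; open, the fingers measure 114 mm over their backs; the gripper's body (76 mm by 85 mm) begins 54 mm behind the grasp point. The pads swing forward as they close: fully open they stand 13 mm farther back than shut.
Start: joints at [1.611, 0.501, -0.427, 1.55, 0.221, 1.138, -0.21], TCP at [0.144, -0.634, 0.208] pointing down, gripper open.
Joint ranges: [-2.88, 2.88], [-0.31, 2.03], [-1.54, 1.56], [0.2, 2.42], [-1.41, 4.55], [0.19, 2.02], [-2.57, 2.57]. Speed limits (rad/s): [2.57, 2.57, 3.14, 3.14, 3.14, 3.14, 3.14].

### API

Orientations are given as a unit quaternion [x, y, z, w].
In Python, from bench import env gives the robot as it stands.
- The arm moves only by the tool carry_out, never from a script. Its argument "moves" is a list that holds one entry, the list of rows, each a list of 5 numbers: the shift along the tool's x, y, z in cm, then the turn about the tool's z in degrees, then the opening in per cent of the stroke, from 0 (shut) to 100 (fully open). A call has 1 to 12 rows; each row shifts and turns the commanded pose from where the row before left it, along the tool's axes as they then stand; what a row does not reach is not made up. A row lasts 1/10 s, in which the tool goes at most 50 mm and 8.59 degrees, less where a joint would pass 70% of its speed; a pose out of reach is approached as far as the arm can. A call is refused whole if a number of a shift passes 5 or a number of a turn 8.59, either way. A call with a gripper value outside its range is refused whole. The fingers move at their own pace and stop on an object; "grip_force" is the grip in N (left out, the last holds). Time passes only in rows, so rows that do not move let the fingers close. It gives the time, the measured TCP pose, the force, the opening and the grip force at its end, in the units of the state.
- env.sense(): the state, without advancing time (a new reading comes with each control period).
- env.camera(name): name is "scene" or "top"; returns the picture (420x560x3 uint8, blue, green, red); there is no depth.
- env.camera_params(name): a dict with "fovy" (degrees; the focal length in pixels is half the picture's height over the tangent of half this angle, whatever the lens; pixels are square), "cx", "cy" (the principal point, pixels), "R" (3x3) and "t" (3): a world point X has camera coordinates R X + t. Camera axes: x right, y down, z forward; pixel columns grow to the right and rows downward; lengths in m; the calibration is good to about 2 mm. A picture is of the moment at which its call begins. camera_params takes no time and is no camera call.
- env.close_job(): hands the job in; it is judged then, once.
Trained networks look in the newest picture that a camera, given by its name, has taken for a name from the list of things; names that differ only in an ending like _2 or _b are one class to them, and where a whole thing is asked for, a point or a joint stands for the part that bears it (a point fixed in the world has none). Each returns a list of dicts, best first, with "score" (0 to 1); they miss things now and then, are a little off and sometimes report something else, mostly with a low value. They report only what shows in the picture. A call takes as long as a camera call. They do not tell look-alikes from the thing itself.
- env.search_frame(camera, label): "centre" ([x, y, z] in m, in world coordinates, good to about 4 mm: the middle of the surface that is visible of it).
- env.silhouettes(camera, label): "pixels" (420x560 bool, what is visible of it).
- env.pinpoint(camera, label): "centre" ([x, y, z] in m, in world coordinates, good to about 4 mm: a listed point, or the origin of a listed thing).
The state is a dict: "time_s": time; "joint_positions": joint angles; "qd": joint speeds; "effort": joint torques, N m; "eef_pos": TCP position; "tool_rot": TCP orientation; "force": force on the tool from outside, world axes, zero at the start; "moment": the same for the moment, N m; "width": finger opening in m; "gripper_force": force on a finger pad.
Only numpy, scipy, OpenCV 4.12 (cv2) and the standard library are available. Lean on these libraries where they do the work, as an engineer would, in place of code of your own. Each camera call takes 0.05 s, during which the arm holds its last target. There are 200 camera calls.

## Working session

There is one attempt and no reset: what is moved stays moved. The work goes in short steps, Python scripts to look and compute and a tool call to move; the robot and the scene stay as the last step left them, time stands still between calls to the robot, and variables do not carry over. Pictures are saved under pics/ and viewed, at most 10 in all, crops included, and the job is handed in when it is done.

Besides the shell and the picture viewer there is one more tool, called after ">>>" as name(argument=value, ...), one argument or row to a line, values as JSON. carry_out: Moves the arm, as the interface text tells. Its arguments: {"type":"object","properties":{"moves":{"type":"array"},"grip_force":{"type":"number"}},"required":["moves"]}

```bash
mkdir -p pics; ls; python3 - <<'E'
from bench import env
import cv2,numpy as np
s=env.sense();print(s['time_s'],s['eef_pos'],s['tool_rot'],s['width'],env.grasp_offset)
ims=[]
for c in("scene","top"):
    im=env.camera(c);cv2.imwrite(f'pics/{c}0.png',im)
    for l in("carrier_tab","carrier_eye","stud","spare_tab"):
        print(c,l,[(np.round(d['centre'],3).tolist(),round(d['score'],2)) for d in env.pinpoint(c,l)][:4])
    p=env.camera_params(c);print(p['fovy'],p['cx'],p['cy'],np.round(p['R'],3).tolist(),np.round(p['t'],3).tolist())
print(env.sense()['time_s'])
E
```

```text
pics
0.0 [ 0.14337448 -0.63321768  0.20713381] [ 9.93799093e-01  1.11186200e-01 -9.58652883e-05 -9.91006210e-04] 0.08571143950450194 0.0187
scene carrier_tab [([0.567, 0.3, 0.028], 0.81), ([0.233, 0.327, 0.026], 0.65), ([0.26, -0.183, 0.028], 0.64)]
scene carrier_eye [([0.326, -0.249, 0.002], 0.74), ([0.304, 0.276, 0.0], 0.71), ([0.48, 0.285, 0.003], 0.65)]
scene stud [([0.502, 0.024, 0.01], 0.76)]
scene spare_tab [([0.617, -0.278, 0.028], 0.89)]
52.11175894407414 277.2415835913477 211.24934572135527 [[-0.63, 0.777, 0.014], [0.639, 0.528, -0.56], [-0.442, -0.343, -0.828]] [0.292, -0.288, 1.153]
top carrier_tab [([0.23, 0.332, 0.031], 0.98), ([0.563, 0.302, 0.028], 0.82), ([0.262, -0.184, 0.029], 0.61)]
top carrier_eye [([0.478, 0.291, 0.003], 0.84), ([0.299, 0.277, 0.002], 0.78), ([0.327, -0.253, 0.001], 0.59), ([0.504, 0.021, 0.007], 0.51)]
top stud [([0.505, 0.023, 0.008], 0.67)]
top spare_tab [([0.612, -0.279, 0.03], 0.71)]
51.73794886929791 276.4051141823038 212.87868979541113 [[-0.093, -0.996, 0.005], [-0.974, 0.09, -0.209], [0.208, -0.024, -0.978]] [0.036, 0.451, 0.831]
0.5
```

View pics/scene0.png

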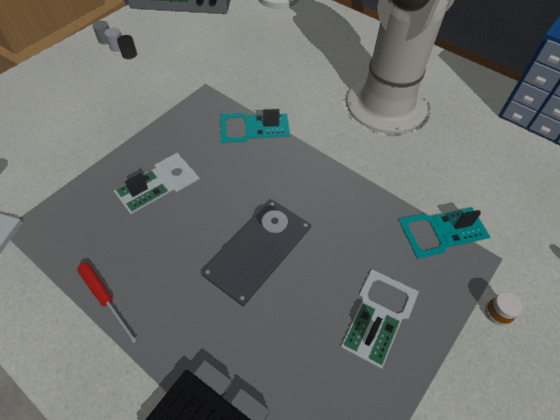

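View pics/top0.png

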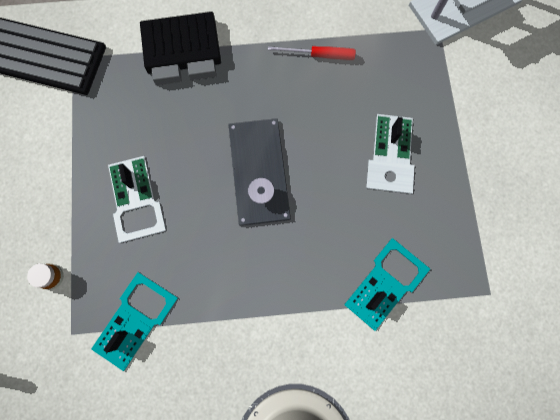

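The carrier to fit is the silver one on the left: its eye is at top (139,219) and its tab at (127,176). The spare with the small hole is at (390,150), and the turquoise ones are look-alikes. The fixture has its stud head at (261,190) and base screws at (233,126), (277,121), (290,214) and (243,219). Next I'll refine the yaws.

```bash
cat >h.py <<'E'
from bench import env
import cv2,numpy as np
def unproj(c,uv,z):
    p=env.camera_params(c);f=210/np.tan(np.radians(p['fovy'])/2);R=np.array(p['R']);t=np.array(p['t'])
    uv=np.atleast_2d(uv).astype(float)
    d=np.c_[(uv[:,0]-p['cx'])/f,(uv[:,1]-p['cy'])/f,np.ones(len(uv))]@R
    o=-R.T@t
    return o+d*((z-o[2])/d[:,2])[:,None]
def proj(c,X):
    p=env.camera_params(c);f=210/np.tan(np.radians(p['fovy'])/2)
    q=np.atleast_2d(X)@np.array(p['R']).T+np.array(p['t'])
    return q[:,:2]/q[:,2:]*f+[p['cx'],p['cy']]
E
python3 - <<'E'
from h import *
for c in("top","scene"):
    im=env.camera(c)
    for d in env.silhouettes(c,"carrier_tab"):
        m=d['pixels'].astype(np.uint8);ct=max(cv2.findContours(m,0,2)[0],key=cv2.contourArea)[:,0]
        P=unproj(c,ct,0.004)[:,:2]
        (x,y),(w,h),a=cv2.minAreaRect((P*1000).astype(np.float32))
        print(c,round(d['score'],2),m.sum(),ct.mean(0),'rect',round(x),round(y),round(w),round(h),round(a,1))
s=unproj("top",[(233,126),(277,121),(290,214),(243,219)],0.012);print(s.round(4))
s=unproj("scene",[(207,271),(243,298),(308,226),(270,203)],0.012);print(s.round(4))
print(unproj("top",[(261,190)],.047),unproj("scene",[(274,221)],.047))
im=env.camera("top");b=cv2.resize(im[100:260,90:310],None,fx=3.5,fy=3.5,interpolation=cv2.INTER_CUBIC);cv2.imwrite('pics/crop.png',b)
E
```

```text
top 0.97 2790 [386.02439024 282.1097561 ] rect 292 -216 101 174 43.9
top 0.92 2614 [135.05504587 199.10091743] rect 524 295 178 103 10.4
top 0.78 3075 [133.53061224 321.01360544] rect 268 305 103 176 52.4
top 0.36 2985 [392.30645161 153.88709677] rect 576 -271 104 178 78.8
scene 0.85 1344 [258.60465116 123.34883721] rect 290 -216 104 172 47.5
scene 0.82 3231 [378.12315271 318.0591133 ] rect 522 296 176 101 10.0
scene 0.63 2255 [440.38709677 231.48387097] rect 260 307 101 187 53.8
[[ 0.6645  0.0708  0.012 ]
 [ 0.6675 -0.027   0.012 ]
 [ 0.4554 -0.0347  0.012 ]
 [ 0.4538  0.065   0.012 ]]
[[ 0.6627 -0.0189  0.012 ]
 [ 0.6601  0.0745  0.012 ]
 [ 0.4496  0.0733  0.012 ]
 [ 0.455  -0.0277  0.012 ]]
[[0.50379353 0.02157884 0.047     ]] [[0.50362034 0.02317568 0.047     ]]
```

View pics/crop.png

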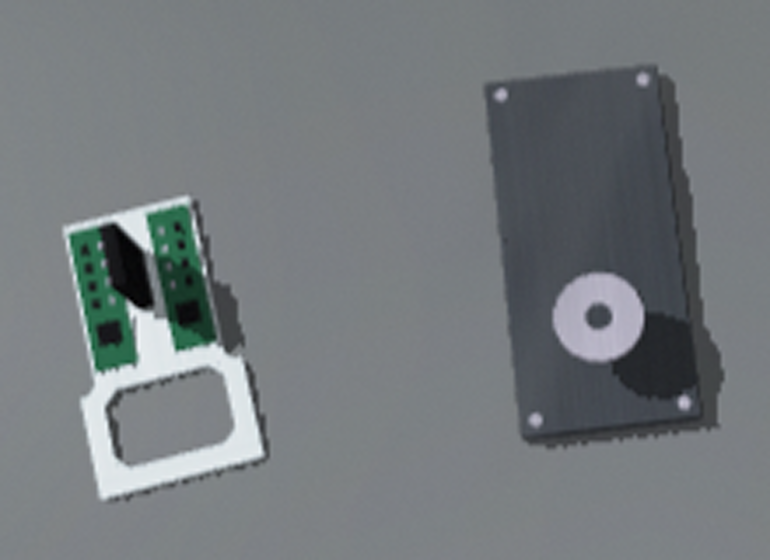

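>>> carry_out(
  moves=[
    [[3.4,-1.6,0,0,100],[3.4,-1.6,0,0,100],[3.4,-1.6,0,0,100],[3.4,-1.6,0,0,100],[3.4,-1.6,0,0,100],[3.4,-1.6,0,0,100],[3.4,-1.6,0,0,100],[3.4,-1.6,0,0,100],[3.4,-1.6,0,0,100],[3.4,-1.6,0,0,100],[3.4,-1.6,0,0,100],[3.4,-1.6,0,0,100]],
  ],
)

```text
time_s: 1.95
eef_pos: [0.5003, -0.3556, 0.2084]
tool_rot: [0.994, 0.111, 0.0, 0.0]
force: [0.2, -0.2, 0.4]
width: 0.0853
gripper_force: 0.0
```

>>> carry_out(
  moves=[
    [[1.45,-4.4,0,0,100],[1.45,-4.4,0,0,100],[1.45,-4.4,0,0,100],[1.45,-4.4,0,0,100],[1.45,-4.4,0,0,100],[1.45,-4.4,0,0,100],[1.45,-4.4,0,0,100],[1.45,-4.4,0,0,100],[1.45,-4.4,0,0,100],[1.45,-4.4,0,0,100],[1.45,-4.4,0,0,100],[1.45,-4.4,0,0,100]],
  ],
)

```text
time_s: 3.15
eef_pos: [0.5523, 0.1986, 0.2085]
tool_rot: [0.994, 0.111, 0.0, 0.0]
force: [0.9, -0.3, 0.1]
width: 0.0855
gripper_force: 0.0
```

```bash
cat >>h.py <<'E'
from scipy.spatial.transform import Rotation as Ro
def go(x,y,z,yaw):
    s=env.sense();R=Ro.from_quat(s['tool_rot']).as_matrix();p=np.array(s['eef_pos'])
    d=R.T@(np.array([x,y,z])-p);psi=np.degrees(np.arctan2(R[1,0],R[0,0]))
    print('t',round(s['time_s'],2),'p',p.round(4),'yaw',psi.round(2),'tool z',R[:,2].round(3),'shift cm',(100*d).round(2),'turn',round(psi-yaw,2),'j',np.round(s['joint_positions'],2),'w',s['width'],s['gripper_force'],'F',np.round(s['force'],1))
E
python3 -c "
from h import *
go(.565,.302,.023,10.2)"
```

```text
t 3.15 p [0.5523 0.1986 0.2085] yaw 12.74 tool z [ 0.001 -0.    -1.   ] shift cm [ 3.51 -9.82 18.54] turn 2.54 j [ 0.17  0.45 -0.74  1.71  0.33  1.11 -2.01] w 0.08550925789986306 0.0 F [ 0.9 -0.3  0.1]
```

>>> carry_out(
  moves=[
    [[1.2,-3.3,0,0,100],[1.2,-3.3,0,0,100],[1.1,-3.2,0,2.5,100],[0,0,3.5,0,100],[0,0,3.5,0,100],[0,0,3.5,0,100],[0,0,3.5,0,100],[0,0,2.5,0,100],[0,0,2,0,100],[0,0,0,0,60],[0,0,0,0,60]],
  ],
  grip_force=20,
)

```text
time_s: 4.25
eef_pos: [0.5647, 0.3004, 0.0234]
tool_rot: [0.996, 0.089, -0.0, -0.0]
force: [1.6, 0.3, 0.8]
width: 0.059
gripper_force: 0.0
```

```bash
python3 - <<'E'
from h import *
go(.565,.302,.023,10.2)
im=env.camera("scene");cv2.imwrite('pics/g1.png',cv2.resize(im[220:400,290:490],None,fx=3,fy=3))
E
```

```text
t 4.25 p [0.5647 0.3004 0.0234] yaw 10.27 tool z [-0.  0. -1.] shift cm [ 0.06 -0.15  0.04] turn 0.07 j [-0.1   0.75 -0.6   1.69  0.54  0.87 -2.33] w 0.05895115066457033 0.0 F [1.6 0.3 0.8]
```

View pics/g1.png

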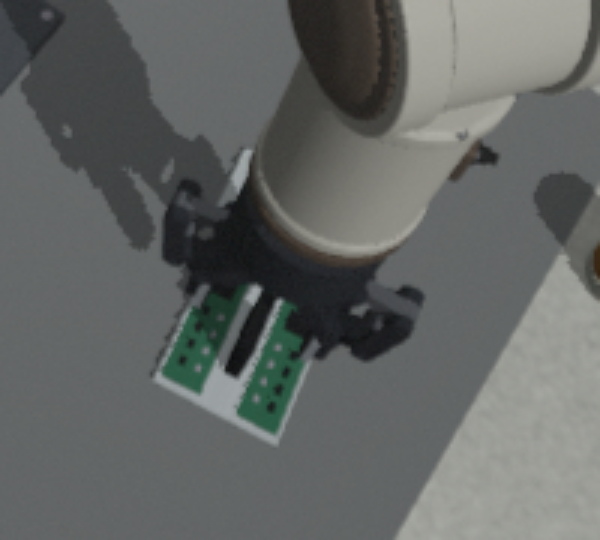

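The picture shows the fingers on either side of the tab, at (250,330) in the crop. I'll close and lift with a light grip.

>>> carry_out(
  moves=[
    [[0,0,0,0,0],[0,0,0,0,0],[0,0,0,0,0],[0,0,0,0,0],[0,0,0,0,0],[0,0,-1,0,0],[0,0,-3,0,0],[0,0,-3,0,0],[0,0,-3,0,0],[0,0,-3,0,0],[0,0,-1,0,0],[0,0,0,0,0]],
  ],
  grip_force=20,
)

```text
time_s: 5.5
eef_pos: [0.5654, 0.3006, 0.1647]
tool_rot: [0.996, 0.089, 0.001, -0.0]
force: [-0.2, 0.6, -2.1]
width: 0.0093
gripper_force: 20.3
```

```bash
python3 - <<'E'
from h import *
go(.565,.302,.023,10.2)
for c in("scene","top"):
    im=env.camera(c);cv2.imwrite(f'pics/l_{c}.png',im)
    for l in("carrier_tab","carrier_eye"):
        print(c,l,[(np.round(d['centre'],3).tolist(),round(d['score'],2)) for d in env.pinpoint(c,l)])
a=cv2.imread('pics/l_scene.png')[200:420,300:500];b=cv2.imread('pics/l_top.png')[80:300,60:260]
cv2.imwrite('pics/l.png',cv2.resize(np.hstack([a,b]),(800,440)))
E
```

```text
t 5.5 p [0.5654 0.3006 0.1647] yaw 10.26 tool z [ 0.003  0.001 -1.   ] shift cm [-0.06 -0.14 14.17] turn 0.06 j [-0.04  0.59 -0.7   1.61  0.41  1.09 -2.24] w 0.009310077380168737 20.34157544374466 F [-0.2  0.6 -2.1]
scene carrier_tab [([0.26, -0.184, 0.03], 0.76), ([0.567, 0.299, 0.169], 0.6), ([0.233, 0.33, 0.028], 0.5)]
scene carrier_eye [([0.324, -0.247, 0.0], 0.72), ([0.502, 0.024, 0.012], 0.67)]
top carrier_tab [([0.235, 0.325, 0.032], 0.72)]
top carrier_eye []
```

View pics/l.png

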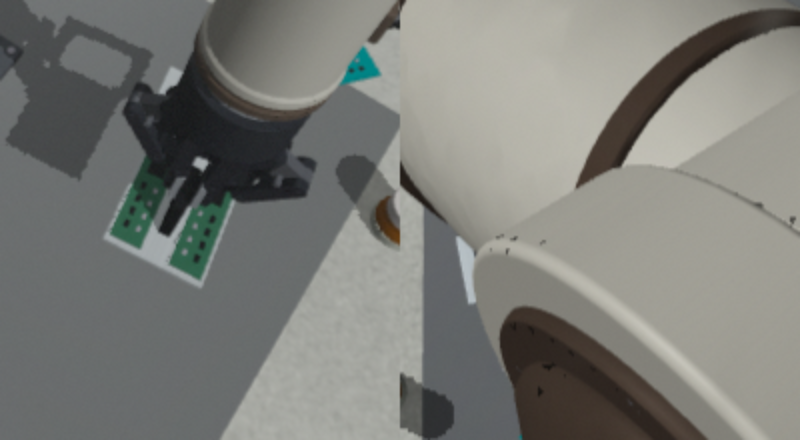

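```bash
cat >>h.py <<'E'
def carrier(theta,pts,xg=0.,zg=.042):
    # carrier points (tab-centred x,y, z above underside) -> world, eye end low by theta deg
    s=env.sense();R=Ro.from_quat(s['tool_rot']).as_matrix();p=np.array(s['eef_pos'])
    g=p-R[:,2]*env.grasp_offset
    ex,ey,ez=R[:,0],-R[:,1],-R[:,2]
    t=np.radians(theta);q=np.atleast_2d(pts)-[xg,0,zg]
    X=q[:,0]*np.cos(t)-q[:,2]*np.sin(t);Z=q[:,0]*np.sin(t)+q[:,2]*np.cos(t)
    return g+np.outer(X,ex)+np.outer(q[:,1],ey)+np.outer(Z,ez)
E
python3 - <<'E'
from h import *
P=np.array([[45,40,4],[45,-40,4],[-129,50,4],[20,0,54]])/1000
for th in(0,5,10,15,20,30):print(th,proj("scene",carrier(th,P)).round(0).tolist())
E
```

```text
0 [[399.0, 343.0], [351.0, 318.0], [440.0, 257.0], [388.0, 305.0]]
5 [[399.0, 344.0], [350.0, 319.0], [437.0, 262.0], [388.0, 304.0]]
10 [[400.0, 345.0], [350.0, 320.0], [434.0, 267.0], [389.0, 303.0]]
15 [[400.0, 346.0], [350.0, 320.0], [431.0, 272.0], [390.0, 302.0]]
20 [[400.0, 346.0], [350.0, 320.0], [428.0, 277.0], [390.0, 300.0]]
30 [[401.0, 345.0], [350.0, 319.0], [423.0, 288.0], [391.0, 298.0]]
```

```bash
python3 - <<'E'
from h import *
P=np.array([[-129,-50,4],[-65,-50,4],[-65,-40,4],[20,0,4]])/1000
for th in(0,10,20,30):print(th,proj("scene",carrier(th,P)).round(0).tolist())
for th in(0,30):print(th,proj("top",carrier(th,np.array([[-129,50,4],[-65,50,4],[45,40,4]])/1000)).round(0).tolist())
E
python3 - <<'E'
import cv2
a=cv2.imread('pics/l_scene.png')[220:350,330:450];cv2.imwrite('pics/l2.png',cv2.resize(a,None,fx=4.5,fy=4.5,interpolation=2))
E
```

```text
0 [[385.0, 232.0], [371.0, 261.0], [377.0, 263.0], [381.0, 317.0]]
10 [[380.0, 242.0], [368.0, 267.0], [374.0, 270.0], [380.0, 319.0]]
20 [[375.0, 253.0], [365.0, 274.0], [371.0, 276.0], [379.0, 321.0]]
30 [[370.0, 264.0], [362.0, 281.0], [367.0, 283.0], [379.0, 322.0]]
0 [[93.0, 232.0], [87.0, 199.0], [81.0, 142.0]]
30 [[102.0, 220.0], [90.0, 188.0], [73.0, 130.0]]
```

View pics/l2.png

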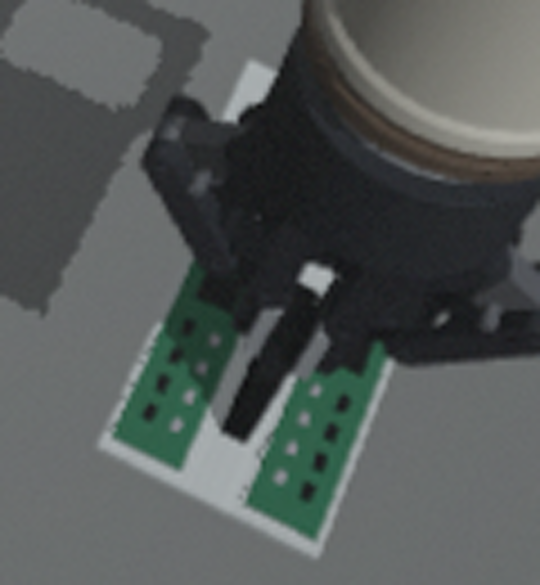

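The grip holds the carrier level: the eye corner is seen at (387,234), where a level plate would put it at (385,232). I'll slip the outer rim under the head from the far side and lift, so that the carrier pivots in the grip.

>>> carry_out(
  moves=[
    [[0.78,3.6,0,0,0],[0.78,3.6,0,0,0],[0.78,3.6,0,0,0],[0.78,3.6,0,0,0],[0.78,3.6,0,0,0],[0.78,3.6,0,0,0],[0.78,3.6,0,0,0],[0.78,3.6,0,0,0],[0,0,0,4.2,0],[0,0,0,4.2,0],[0,0,0,0,0]],
  ],
)

```text
time_s: 6.9
eef_pos: [0.6769, 0.0277, 0.162]
tool_rot: [1.0, 0.016, -0.001, -0.0]
force: [-0.2, 0.4, -1.8]
width: 0.0094
gripper_force: 20.2
```

```bash
python3 - <<'E'
from h import *
go(.678,.028,.052,1.8)
c="scene"
im=env.camera(c);cv2.imwrite(f'pics/m.png',cv2.resize(im[120:340,130:400],None,fx=2.5,fy=2.5))
P=np.array([[45,40,4],[45,-40,4],[-129,50,4],[-129,-50,4]])/1000
for th in(0,5):print(th,((proj("scene",carrier(th,P))-[130,120])*2.5).round(0).tolist())
E
```

```text
t 6.9 p [0.6769 0.0277 0.162 ] yaw 1.8 tool z [-0.002  0.    -1.   ] shift cm [ 0.13 -0.03 11.  ] turn -0.0 j [ 0.33  0.64 -0.62  1.51  0.39  1.12 -1.9 ] w 0.009413876163511695 20.19605129957199 F [-0.2  0.4 -1.8]
0 [[204.0, 429.0], [115.0, 361.0], [378.0, 256.0], [271.0, 187.0]]
5 [[200.0, 430.0], [110.0, 362.0], [375.0, 268.0], [268.0, 199.0]]
```

View pics/m.png

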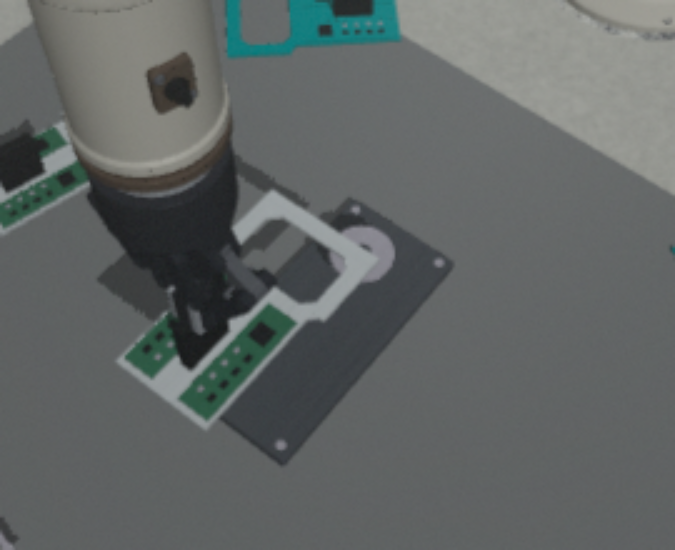

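The carrier's corners, at (378,258), (272,190) and (118,360), match the level model. I'll lower it and slide the rim under the head.

>>> carry_out(
  moves=[
    [[0.1,0,3,0,0],[0,0,3,0,0],[0,0,3,0,0],[0,0,2,0,0],[0,0,0,0,0],[-1,0,0,0,0],[-1,0,0,0,0],[-1,0,0,0,0],[-0.5,0,0,0,0],[0,0,0,0,0]],
  ],
)

```text
time_s: 7.95
eef_pos: [0.6428, 0.0265, 0.0541]
tool_rot: [1.0, 0.016, 0.0, 0.0]
force: [0.3, 0.3, -1.7]
width: 0.0092
gripper_force: 20.2
```

```bash
python3 - <<'E'
from h import *
go(.643,.027,.052,1.8)
c="scene"
im=env.camera(c);cv2.imwrite(f'pics/u.png',cv2.resize(im[120:340,130:400],None,fx=2.5,fy=2.5))
P=np.array([[45,40,4],[45,-40,4],[-129,50,4],[-129,-50,4]])/1000
for th in(0,):print(th,((proj("scene",carrier(th,P))-[130,120])*2.5).round(0).tolist(),carrier(th,P).round(3).tolist())
E
```

```text
t 7.95 p [0.6428 0.0265 0.0541] yaw 1.88 tool z [ 0.001 -0.001 -1.   ] shift cm [ 0.02 -0.05  0.21] turn 0.08 j [ 0.32  0.7  -0.57  1.67  0.46  0.9  -1.97] w 0.009217945360097735 20.192916691303253 F [ 0.3  0.3 -1.7]
0 [[250.0, 454.0], [171.0, 394.0], [399.0, 301.0], [304.0, 238.0]] [[0.687, 0.068, 0.035], [0.69, -0.012, 0.035], [0.513, 0.072, 0.035], [0.516, -0.028, 0.035]]
```

View pics/u.png

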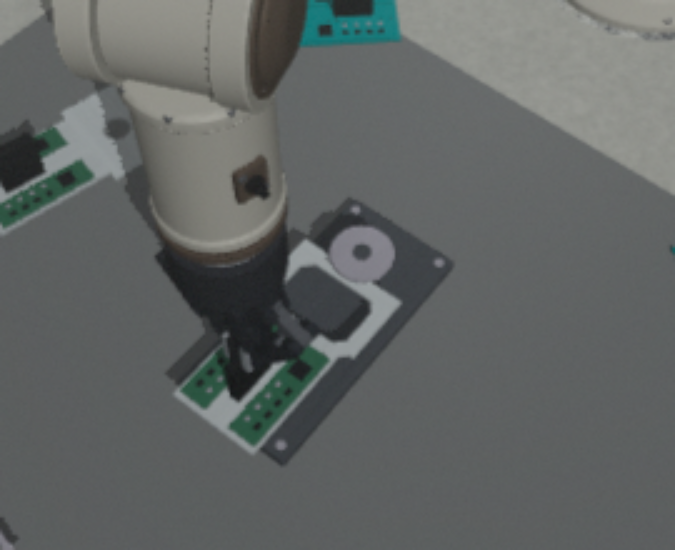

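The rim is now under the head. I'll lift along the arc in small rows.

>>> carry_out(
  moves=[
    [[-0.3,0,-0.3,0,0],[0,0,-0.4,0,0],[-0.2,0,-0.5,0,0],[-0.2,0,-0.5,0,0],[-0.2,0,-0.5,0,0],[-0.25,0,-0.45,0,0],[0,0,0,0,0]],
  ],
)

```text
time_s: 8.7
eef_pos: [0.6319, 0.0265, 0.0805]
tool_rot: [1.0, 0.016, 0.0, 0.0]
force: [-0.3, 0.1, -3.1]
width: 0.0093
gripper_force: 19.6
```

```bash
python3 - <<'E'
from h import *
go(.643,.027,.052,1.8)
c="scene"
im=env.camera(c);cv2.imwrite(f'pics/v.png',cv2.resize(im[120:340,130:400],None,fx=2.5,fy=2.5))
P=np.array([[45,40,4],[45,-40,4],[-129,50,4],[-129,-50,4],[-115,0,4]])/1000
for th in(0,5,10,15):print(th,((proj("scene",carrier(th,P))-[130,120])*2.5).round(0).tolist(),carrier(th,P)[4].round(4).tolist())
E
```

```text
t 8.7 p [0.6319 0.0265 0.0805] yaw 1.88 tool z [ 0.001 -0.    -1.   ] shift cm [ 1.11 -0.01  2.85] turn 0.08 j [ 0.34  0.66 -0.59  1.69  0.44  0.93 -1.96] w 0.009300898724233776 19.61317867040634 F [-0.3  0.1 -3.1]
0 [[258.0, 429.0], [177.0, 368.0], [409.0, 274.0], [312.0, 211.0], [349.0, 254.0]] [0.5171, 0.0227, 0.0608]
5 [[255.0, 430.0], [173.0, 369.0], [406.0, 285.0], [309.0, 222.0], [346.0, 263.0]] [0.5209, 0.0228, 0.0509]
10 [[252.0, 430.0], [170.0, 369.0], [402.0, 296.0], [306.0, 233.0], [343.0, 273.0]] [0.5255, 0.023, 0.0414]
15 [[249.0, 430.0], [166.0, 368.0], [397.0, 307.0], [302.0, 244.0], [339.0, 284.0]] [0.5309, 0.0232, 0.0324]
```

View pics/v.png

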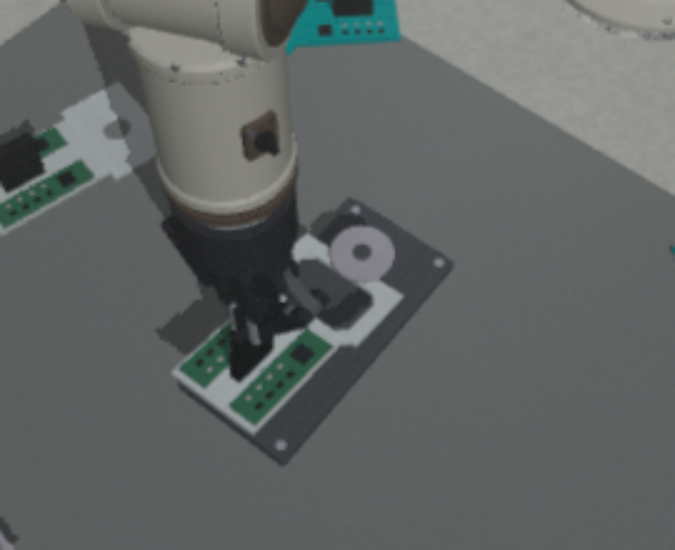

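>>> carry_out(
  moves=[
    [[-0.27,0,-0.45,0,0],[-0.27,0,-0.45,0,0],[-0.3,0,-0.43,0,0],[-0.3,0,-0.43,0,0],[-0.35,0,-0.4,0,0],[-0.35,0,-0.4,0,0],[-0.38,0,-0.37,0,0],[-0.38,0,-0.37,0,0],[-0.3,0,-0.27,0,0],[-0.3,0,-0.27,0,0],[0,0,0,0,0]],
  ],
)

```text
time_s: 9.85
eef_pos: [0.5993, 0.0254, 0.1183]
tool_rot: [1.0, 0.016, -0.0, 0.0]
force: [-1.7, -0.5, -5.0]
width: 0.009
gripper_force: 19.5
```

```bash
python3 - <<'E'
from h import *
go(.643,.027,.052,1.8)
c="scene"
im=env.camera(c);cv2.imwrite(f'pics/w.png',cv2.resize(im[120:340,130:400],None,fx=2.5,fy=2.5))
P=np.array([[45,40,4],[45,-40,4],[-129,50,4],[-129,-50,4],[-115,0,4]])/1000
for th in(20,25,30,35):print(th,((proj("scene",carrier(th,P))-[130,120])*2.5).round(0).tolist(),carrier(th,P)[4].round(4).tolist())
E
```

```text
t 9.85 p [0.5993 0.0254 0.1183] yaw 1.87 tool z [-0. -0. -1.] shift cm [ 4.37 -0.02  6.62] turn 0.07 j [ 0.38  0.56 -0.63  1.75  0.39  0.96 -1.94] w 0.00896591825194646 19.490555226802826 F [-1.7 -0.5 -5. ]
20 [[273.0, 373.0], [187.0, 311.0], [418.0, 267.0], [321.0, 205.0], [358.0, 243.0]] [0.5046, 0.0223, 0.0618]
25 [[271.0, 371.0], [185.0, 309.0], [412.0, 279.0], [315.0, 217.0], [353.0, 254.0]] [0.5115, 0.0225, 0.0538]
30 [[270.0, 369.0], [183.0, 307.0], [405.0, 291.0], [309.0, 229.0], [348.0, 265.0]] [0.5191, 0.0227, 0.0464]
35 [[268.0, 366.0], [181.0, 304.0], [399.0, 304.0], [303.0, 241.0], [341.0, 276.0]] [0.5273, 0.023, 0.0398]
```

View pics/w.png

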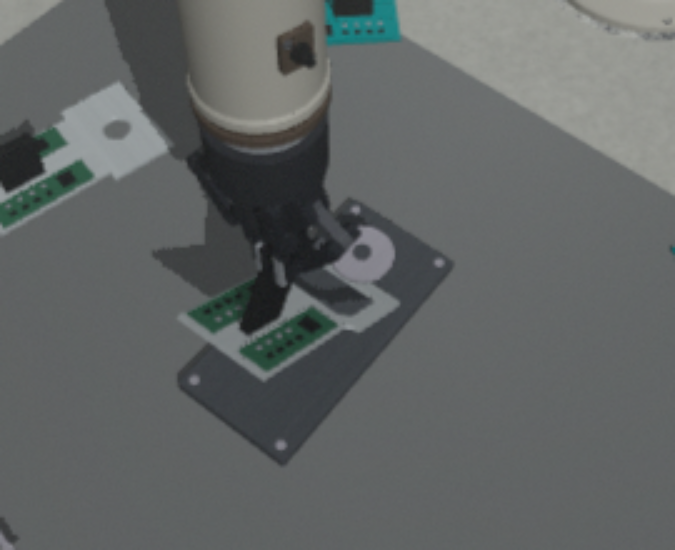

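The carrier's corner at (399,301) fits a tilt of about 34°. I'll back off, lift clear, cross over the head, and stop with the rim on the near side.

>>> carry_out(
  moves=[
    [[0,0,0.3,0,0],[1.5,0,0,0,0],[1.5,0,0,0,0],[1.5,0,0,0,0],[0,0,-2,0,0],[0,0,-2,0,0],[-2,0,0,0,0],[-2,0,0,0,0],[-2,0,0,0,0],[-2,0,0,0,0],[-2,0,0,0,0],[0,0,0,0,0]],
  ],
  grip_force=40,
)

```text
time_s: 11.1
eef_pos: [0.5436, 0.0236, 0.1555]
tool_rot: [1.0, 0.017, 0.0, 0.001]
force: [1.5, -1.0, -2.1]
width: 0.0079
gripper_force: 41.3
```

```bash
python3 - <<'E'
from h import *
go(.543,.0235,.155,1.8)
env.camera("scene")
for l in("carrier_tab","carrier_eye","stud"):
    print(l,[(np.round(d['centre'],3).tolist(),round(d['score'],2)) for d in env.pinpoint("scene",l)])
im=env.camera("scene").astype(int)
S=np.array([.5037,.0225,.012]);u=np.array([np.cos(.0314),np.sin(.0314),0])
P=np.array([[-129,0,0],[-115,0,4],[-65,0,4],[-65,0,0],[-90,0,2]])/1000
for th in(30,34,38):
    W=carrier(th,P);print(th,'studframe x,z',np.c_[(W-S)@u,(W-S)[:,2]].round(4).tolist(),W[4].round(3))
# tilt from image: match the plate outline, bright grey pixels
sil=env.silhouettes("scene","carrier_tab")
for d in sil:
    ys,xs=np.nonzero(d['pixels']);print(round(d['score'],2),len(xs),xs.mean(),ys.mean(),xs.min(),xs.max(),ys.min(),ys.max())
Q=np.array([[45,40,4],[45,-40,4],[-129,50,4],[-129,-50,4]])/1000
for th in(25,30,34,38):print(th,proj("scene",carrier(th,Q)).round(1).tolist())
E
```

```text
t 11.1 p [0.5436 0.0236 0.1555] yaw 1.91 tool z [ 0.    -0.001 -1.   ] shift cm [-0.06  0.01  0.05] turn 0.11 j [ 0.45  0.42 -0.68  1.86  0.32  0.97 -1.91] w 0.007879241476598586 41.252135038375854 F [ 1.5 -1.  -2.1]
carrier_tab [([0.231, 0.332, 0.026], 0.61), ([0.557, 0.024, 0.16], 0.57)]
carrier_eye [([0.49, 0.024, 0.092], 0.94), ([0.304, 0.277, 0.0], 0.94), ([0.326, -0.248, 0.001], 0.73)]
stud [([0.501, 0.023, 0.01], 0.9)]
30 studframe x,z [[-0.0479, 0.0612], [-0.0378, 0.0717], [0.0055, 0.0967], [0.0075, 0.0933], [-0.0151, 0.0825]] [0.489 0.022 0.094]
34 studframe x,z [[-0.0406, 0.0551], [-0.0312, 0.0663], [0.0102, 0.0943], [0.0124, 0.091], [-0.0094, 0.0786]] [0.494 0.022 0.091]
38 studframe x,z [[-0.0329, 0.0496], [-0.0244, 0.0614], [0.015, 0.0922], [0.0174, 0.0891], [-0.0035, 0.0752]] [0.5   0.022 0.087]
0.73 2394 447.6223893065998 230.15413533834587 399 490 207 259
0.58 1723 259.5124782356355 216.3905977945444 221 304 194 238
25 [[257.4, 236.2], [222.0, 212.4], [311.3, 204.0], [271.8, 180.0]]
30 [[256.9, 235.1], [221.3, 211.2], [308.7, 209.1], [269.4, 184.9]]
34 [[256.7, 234.1], [220.9, 210.1], [306.5, 213.1], [267.4, 188.8]]
38 [[256.5, 232.9], [220.6, 208.9], [304.2, 217.1], [265.2, 192.7]]
```

>>> carry_out(
  moves=[
    [[-0.3,0,0,0,0],[0,0,1,0,0],[0,0,1,0,0],[0,0,1,0,0],[0,0,0.7,0,0],[0,0,0.7,0,0],[0,0,0,0,0]],
  ],
)

```text
time_s: 12.1
eef_pos: [0.541, 0.0235, 0.1098]
tool_rot: [1.0, 0.016, -0.001, -0.0]
force: [-0.5, 0.8, -1.8]
width: 0.0078
gripper_force: 41.2
```

```bash
cat >chk.py <<'E'
from h import *
go(.543,.0235,.155,1.8)
env.camera("scene")
for l in("carrier_tab","carrier_eye"):
    print(l,[(np.round(d['centre'],3).tolist(),round(d['score'],2)) for d in env.pinpoint("scene",l) if abs(d['centre'][1]-.024)<.03])
S=np.array([.5037,.0225,.012]);u=np.array([np.cos(.0314),np.sin(.0314),0])
P=np.array([[-129,0,0],[-115,0,4],[-65,0,4],[-65,0,0],[-90,0,2]])/1000
import sys
for th in map(float,sys.argv[1:]):
    W=carrier(th,P);print(th,'studframe x,z',np.c_[(W-S)@u,(W-S)[:,2]].round(4).tolist(),W[4].round(3))
Q=np.array([[45,40,4],[45,-40,4],[-129,50,4],[-129,-50,4]])/1000
for d in env.silhouettes("scene","carrier_tab"):
    ys,xs=np.nonzero(d['pixels'])
    if abs(xs.mean()-265)<45:
        i=[xs.argmax(),xs.argmin(),ys.argmax(),ys.argmin()];print('sil',len(xs),np.c_[xs[i],ys[i]].tolist())
for th in map(float,sys.argv[1:]):print(th,proj("scene",carrier(th,Q)).round(0).tolist())
E
python3 chk.py 28 31 34
```

```text
t 12.1 p [0.541  0.0235 0.1098] yaw 1.87 tool z [-0.002  0.    -1.   ] shift cm [ 0.19  0.01 -4.52] turn 0.07 j [ 0.43  0.48 -0.65  1.9   0.37  0.88 -1.95] w 0.00777683413597112 41.244810819625854 F [-0.5  0.8 -1.8]
carrier_tab [([0.556, 0.024, 0.114], 0.73)]
carrier_eye [([0.49, 0.02, 0.049], 0.85)]
28.0 studframe x,z [[-0.0556, 0.0203], [-0.0451, 0.0305], [-0.001, 0.054], [0.0009, 0.0504], [-0.0221, 0.0404]] [0.482 0.022 0.052]
31.0 studframe x,z [[-0.0503, 0.0156], [-0.0404, 0.0262], [0.0025, 0.052], [0.0045, 0.0485], [-0.0179, 0.0374]] [0.486 0.022 0.049]
34.0 studframe x,z [[-0.0448, 0.011], [-0.0355, 0.0222], [0.006, 0.0502], [0.0082, 0.0469], [-0.0136, 0.0345]] [0.49  0.022 0.047]
sil 1631 [[305, 223], [225, 227], [256, 249], [281, 206]]
sil 272 [[289, 128], [221, 115], [221, 142], [222, 114]]
28.0 [[259.0, 247.0], [225.0, 224.0], [309.0, 218.0], [271.0, 194.0]]
31.0 [[259.0, 246.0], [225.0, 223.0], [308.0, 221.0], [270.0, 197.0]]
34.0 [[259.0, 245.0], [224.0, 222.0], [306.0, 223.0], [268.0, 200.0]]
```

>>> carry_out(
  moves=[
    [[0,0,0.5,0,0],[0.6,0,0,0,0],[0.6,0,0,0,0],[0.6,0,0,0,0],[0.6,0,0,0,0],[0,0,0,0,0]],
  ],
)

```text
time_s: 12.9
eef_pos: [0.5673, 0.0245, 0.1063]
tool_rot: [1.0, 0.016, 0.001, -0.0]
force: [-0.0, -0.4, -2.4]
width: 0.0083
gripper_force: 41.2
```

```bash
python3 chk.py 30 34; python3 -c "
from h import *
for k in range(2):
    env.camera('scene');print([(np.round(d['centre'],3).tolist(),round(d['score'],2)) for l in('carrier_eye','stud') for d in env.pinpoint('scene',l)])
env.camera('top');print([(np.round(d['centre'],3).tolist(),round(d['score'],2)) for l in('carrier_eye','stud') for d in env.pinpoint('top',l)])"
```

```text
t 12.9 p [0.5673 0.0245 0.1063] yaw 1.86 tool z [ 0.001  0.    -1.   ] shift cm [-2.42  0.02 -4.87] turn 0.06 j [ 0.4   0.52 -0.64  1.84  0.39  0.9  -1.95] w 0.008321458112887476 41.20387852191925 F [-0.  -0.4 -2.4]
carrier_tab [([0.584, 0.025, 0.112], 0.66)]
carrier_eye [([0.516, 0.023, 0.044], 0.9), ([0.504, 0.023, 0.01], 0.58)]
30.0 studframe x,z [[-0.0288, 0.0118], [-0.0186, 0.0223], [0.0247, 0.0473], [0.0267, 0.0438], [0.004, 0.0331]] [0.508 0.022 0.045]
34.0 studframe x,z [[-0.0215, 0.0058], [-0.0121, 0.0169], [0.0293, 0.0448], [0.0316, 0.0415], [0.0097, 0.0292]] [0.513 0.023 0.041]
sil 337 [[290, 132], [275, 121], [277, 136], [277, 110]]
sil 1623 [[298, 231], [216, 238], [247, 261], [249, 220]]
30.0 [[251.0, 257.0], [217.0, 233.0], [302.0, 228.0], [264.0, 204.0]]
34.0 [[250.0, 256.0], [216.0, 232.0], [299.0, 232.0], [262.0, 208.0]]
[([0.301, 0.279, 0.001], 0.63), ([0.514, 0.025, 0.043], 0.6), ([0.503, 0.022, 0.01], 0.83)]
[([0.514, 0.025, 0.042], 0.8), ([0.302, 0.277, 0.003], 0.8), ([0.503, 0.025, 0.009], 0.85)]
[([0.301, 0.275, 0.005], 0.74), ([0.324, -0.248, 0.002], 0.71), ([0.517, 0.024, 0.044], 0.6), ([0.507, 0.022, 0.008], 0.86), ([0.577, 0.025, 0.112], 0.39)]
```

>>> carry_out(
  moves=[
    [[0,0,0.3,0,0],[0,0,0.2,0,0],[0,0,0.2,0,0],[0,0,0,0,0]],
  ],
  grip_force=20,
)

```text
time_s: 13.95
eef_pos: [0.5656, 0.0243, 0.0986]
tool_rot: [1.0, 0.016, -0.0, -0.0]
force: [0.4, 0.6, -2.2]
width: 0.0079
gripper_force: 41.2
```

```bash
python3 chk.py 28 31 34
```

```text
t 13.95 p [0.5656 0.0243 0.0986] yaw 1.87 tool z [-0.001  0.    -1.   ] shift cm [-2.26  0.   -5.63] turn 0.07 j [ 0.4   0.53 -0.63  1.85  0.4   0.89 -1.96] w 0.007886583696913838 41.22671127319336 F [ 0.4  0.6 -2.2]
carrier_tab [([0.579, 0.025, 0.103], 0.59)]
carrier_eye [([0.516, 0.025, 0.036], 0.72)]
28.0 studframe x,z [[-0.0319, 0.0081], [-0.0214, 0.0182], [0.0227, 0.0417], [0.0246, 0.0382], [0.0016, 0.0282]] [0.505 0.022 0.04 ]
31.0 studframe x,z [[-0.0267, 0.0033], [-0.0167, 0.014], [0.0261, 0.0397], [0.0282, 0.0363], [0.0057, 0.0251]] [0.509 0.022 0.037]
34.0 studframe x,z [[-0.0212, -0.0012], [-0.0118, 0.01], [0.0296, 0.0379], [0.0319, 0.0346], [0.01, 0.0223]] [0.514 0.023 0.034]
sil 1693 [[299, 233], [217, 239], [248, 263], [248, 221]]
sil 328 [[290, 131], [276, 110], [277, 137], [276, 110]]
28.0 [[251.0, 259.0], [217.0, 236.0], [302.0, 228.0], [265.0, 204.0]]
31.0 [[251.0, 259.0], [217.0, 235.0], [301.0, 231.0], [263.0, 207.0]]
34.0 [[250.0, 258.0], [217.0, 234.0], [299.0, 234.0], [262.0, 210.0]]
```

>>> carry_out(
  moves=[
    [[0,0,0.2,0,0],[0,0,0.2,0,0],[0.15,0,0.25,0,0],[0.2,0,0.25,0,0],[0.2,0,0.25,0,0],[0,0,0,0,0]],
  ],
  grip_force=20,
)

```text
time_s: 14.75
eef_pos: [0.573, 0.0247, 0.0881]
tool_rot: [1.0, 0.016, 0.001, -0.0]
force: [3.0, -0.0, 3.8]
width: 0.0077
gripper_force: 42.4
```

```bash
python3 chk.py 22 26 30
```

```text
t 14.75 p [0.573  0.0247 0.0881] yaw 1.86 tool z [ 0.002  0.    -1.   ] shift cm [-2.98  0.02 -6.7 ] turn 0.06 j [ 0.39  0.56 -0.62  1.84  0.41  0.87 -1.97] w 0.007749772085961175 42.41085112094879 F [ 3.  -0.   3.8]
carrier_tab [([0.589, 0.025, 0.094], 0.58)]
carrier_eye [([0.515, 0.026, 0.032], 0.87)]
22.0 studframe x,z [[-0.0353, 0.0074], [-0.0238, 0.0163], [0.0225, 0.0351], [0.024, 0.0314], [0.0001, 0.0239]] [0.504 0.022 0.036]
26.0 studframe x,z [[-0.0289, 0.0004], [-0.0181, 0.0101], [0.0268, 0.0321], [0.0286, 0.0285], [0.0052, 0.0193]] [0.509 0.023 0.031]
30.0 studframe x,z [[-0.0221, -0.0062], [-0.012, 0.0043], [0.0313, 0.0293], [0.0333, 0.0259], [0.0106, 0.0151]] [0.514 0.023 0.027]
sil 409 [[290, 134], [273, 110], [274, 137], [274, 109]]
22.0 [[250.0, 265.0], [217.0, 242.0], [303.0, 228.0], [266.0, 204.0]]
26.0 [[249.0, 265.0], [216.0, 241.0], [301.0, 231.0], [264.0, 207.0]]
30.0 [[249.0, 264.0], [215.0, 241.0], [299.0, 235.0], [262.0, 211.0]]
```

>>> carry_out(
  moves=[
    [[0.32,0,0.33,0,0],[0.32,0,0.33,0,0],[0.31,0,0.33,0,0],[0.28,0,0.36,0,0],[0.28,0,0.36,0,0],[0.28,0,0.36,0,0],[0,0,0,0,0]],
  ],
  grip_force=20,
)

```text
time_s: 15.65
eef_pos: [0.589, 0.025, 0.066]
tool_rot: [1.0, 0.016, -0.001, -0.0]
force: [1.8, -1.2, 2.7]
width: 0.0086
gripper_force: 45.0
```

```bash
python3 chk.py 12 16 20; python3 -c "
from h import *
for k in ('scene','top'):
    env.camera(k);print([(np.round(d['centre'],3).tolist(),round(d['score'],2)) for l in('carrier_eye','stud','carrier_tab') for d in env.pinpoint(k,l) if abs(d['centre'][1]-.025)<.04])"
```

```text
t 15.65 p [0.589 0.025 0.066] yaw 1.87 tool z [-0.001  0.    -1.   ] shift cm [-4.61  0.   -8.89] turn 0.07 j [ 0.36  0.61 -0.6   1.81  0.44  0.86 -1.98] w 0.008595685989889192 44.99005436897278 F [ 1.8 -1.2  2.7]
carrier_tab [([0.594, 0.027, 0.069], 0.62)]
carrier_eye [([0.512, 0.022, 0.021], 0.9)]
12.0 studframe x,z [[-0.0326, 0.0055], [-0.0197, 0.0123], [0.0292, 0.0226], [0.0301, 0.0187], [0.0052, 0.0155]] [0.509 0.022 0.028]
16.0 studframe x,z [[-0.0275, -0.0025], [-0.0152, 0.0052], [0.0329, 0.0189], [0.034, 0.015], [0.0094, 0.0101]] [0.513 0.022 0.022]
20.0 studframe x,z [[-0.022, -0.0102], [-0.0102, -0.0017], [0.0368, 0.0154], [0.0382, 0.0116], [0.014, 0.005]] [0.518 0.023 0.017]
sil 1792 [[300, 231], [215, 256], [245, 279], [265, 210]]
sil 538 [[289, 125], [265, 128], [269, 138], [276, 110]]
12.0 [[246.0, 278.0], [214.0, 255.0], [302.0, 229.0], [265.0, 205.0]]
16.0 [[245.0, 278.0], [213.0, 254.0], [301.0, 233.0], [263.0, 209.0]]
20.0 [[245.0, 277.0], [212.0, 254.0], [299.0, 236.0], [262.0, 212.0]]
[([0.51, 0.023, 0.023], 0.9), ([0.506, 0.024, 0.01], 0.9), ([0.593, 0.024, 0.068], 0.59)]
[([0.515, 0.028, 0.023], 0.74), ([0.506, 0.024, 0.01], 0.61), ([0.592, 0.024, 0.07], 0.91)]
```

>>> carry_out(
  moves=[
    [[0.15,0,0.38,0,0],[0.15,0,0.38,0,0],[0.15,0,0.38,0,0],[0.13,0,0.38,0,0],[0.12,0,0.38,0,0],[0.1,0,0.38,0,0],[0.08,0,0.3,0,0],[0.06,0,0.3,0,0],[0,0,0,0,0]],
  ],
  grip_force=20,
)

```text
time_s: 17.15
eef_pos: [0.5985, 0.0254, 0.0377]
tool_rot: [1.0, 0.016, -0.0, 0.0]
force: [2.1, 0.1, 1.1]
width: 0.0079
gripper_force: 46.2
```

```bash
python3 chk.py 0 3; python3 -c "
from h import *
for k in ('scene','top'):
    env.camera(k);print([(np.round(d['centre'],3).tolist(),round(d['score'],2)) for l in('carrier_eye','stud','carrier_tab') for d in env.pinpoint(k,l) if abs(d['centre'][1]-.025)<.04])"
```

```text
t 17.15 p [0.5985 0.0254 0.0377] yaw 1.87 tool z [-0.001 -0.    -1.   ] shift cm [-5.560e+00  1.000e-02 -1.172e+01] turn 0.07 j [ 0.34  0.66 -0.57  1.8   0.47  0.82 -2.  ] w 0.007936230687998274 46.220723390579224 F [2.1 0.1 1.1]
carrier_tab [([0.595, 0.025, 0.037], 0.83)]
carrier_eye [([0.506, 0.024, 0.013], 0.95)]
0.0 studframe x,z [[-0.0342, 0.0028], [-0.0202, 0.0068], [0.0298, 0.0067], [0.0298, 0.0027], [0.0048, 0.0048]] [0.508 0.022 0.017]
3.0 studframe x,z [[-0.0318, -0.0039], [-0.0181, 0.0008], [0.0319, 0.0034], [0.0321, -0.0006], [0.007, 0.0001]] [0.511 0.022 0.012]
sil 1649 [[302, 228], [219, 262], [248, 286], [267, 206]]
sil 345 [[288, 129], [269, 135], [272, 137], [277, 111]]
0.0 [[246.0, 287.0], [215.0, 265.0], [302.0, 229.0], [265.0, 206.0]]
3.0 [[245.0, 288.0], [214.0, 265.0], [301.0, 232.0], [264.0, 208.0]]
[([0.503, 0.023, 0.014], 0.86), ([0.502, 0.025, 0.009], 0.61), ([0.595, 0.024, 0.041], 0.82), ([0.506, 0.024, 0.013], 0.72)]
[([0.506, 0.028, 0.015], 0.73), ([0.505, 0.022, 0.006], 0.89), ([0.591, 0.025, 0.041], 0.8)]
```

>>> carry_out(
  moves=[
    [[0,0,0.15,0,0],[0,0,0.15,0,0],[0,0,0.1,0,0],[0,0,0,0,0]],
  ],
  grip_force=20,
)

```text
time_s: 18.15
eef_pos: [0.5993, 0.0254, 0.0371]
tool_rot: [1.0, 0.016, 0.001, 0.001]
force: [-7.1, -2.0, 24.4]
width: 0.0079
gripper_force: 49.5
```

>>> carry_out(
  moves=[
    [[0,0,-0.2,0,0],[0,0,0,0,30],[0,0,0,0,60],[0,0,0,0,60],[0,0,0,0,60],[0,0,-1,0,60],[0,0,-2,0,60],[0,0,-3,0,60],[0,0,-4,0,60],[0,0,-4,0,60],[0,0,0,0,60]],
  ],
)

```text
time_s: 19.25
eef_pos: [0.603, 0.0265, 0.183]
tool_rot: [1.0, 0.016, 0.006, -0.0]
force: [0.9, 1.6, 0.6]
width: 0.0509
gripper_force: 0.0
```

```bash
python3 -c "
from h import *
go(.6,.025,.1,1.8)
for k in ('scene','top'):
    im=env.camera(k);print(k,[(l,np.round(d['centre'],3).tolist(),round(d['score'],2)) for l in('carrier_eye','stud','carrier_tab','spare_tab') for d in env.pinpoint(k,l)])
    for d in env.silhouettes(k,'carrier_tab'):
        m=d['pixels'].astype(np.uint8);ct=max(cv2.findContours(m,0,2)[0],key=cv2.contourArea)[:,0]
        (x,y),(w,h),a=cv2.minAreaRect((unproj(k,ct,0.016)[:,:2]*1000).astype(np.float32))
        if abs(y-25)<30:print(k,'rect',round(x),round(y),round(w),round(h),round(a,1))
"
```

```text
t 19.25 p [0.603  0.0265 0.183 ] yaw 1.89 tool z [ 0.011  0.    -1.   ] shift cm [-0.39  0.14  8.3 ] turn 0.09 j [ 0.41  0.48 -0.67  1.7   0.34  1.06 -1.9 ] w 0.05090461596862798 0.0 F [0.9 1.6 0.6]
scene [('carrier_eye', [0.504, 0.02, 0.014], 0.91), ('carrier_eye', [0.301, 0.275, -0.0], 0.81), ('stud', [0.505, 0.023, 0.01], 0.65), ('carrier_tab', [0.23, 0.329, 0.027], 0.82), ('carrier_tab', [0.262, -0.183, 0.03], 0.77), ('carrier_tab', [0.598, 0.027, 0.043], 0.55), ('spare_tab', [0.616, -0.28, 0.029], 0.88)]
scene rect 552 24 177 101 0.3
top [('carrier_eye', [0.3, 0.273, 0.003], 0.94), ('carrier_eye', [0.504, 0.026, 0.018], 0.92), ('carrier_eye', [0.324, -0.251, -0.002], 0.65), ('stud', [0.506, 0.022, 0.006], 0.58), ('carrier_tab', [0.594, 0.025, 0.041], 0.82), ('carrier_tab', [0.229, 0.327, 0.029], 0.8), ('carrier_tab', [0.264, -0.185, 0.03], 0.6)]
```

The carrier lies flat: the tab is at z ≈ 0.042 (0.041 expected), the eye is at z ≈ 0.014–0.018 and centred on the stud, and the outline is 177×101 mm. The spare has not moved, so I'm handing in.

```bash
python3 -c "
from bench import env
print(env.close_job())"
```

```text
the job is handed in; nothing more can be done
None
```

The carrier with the oblong eye lies flat on the base plate, held captive under the stud head, and is released; the spare carrier was left where it was, and I handed the job in at about 20 s of the 40 s limit.

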